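Open the child-resistant jug of brush cleaner on the art table

ROBOT

A 6-joint arm with a two-finger parallel gripper is mounted at the origin on a cart in front of the work surface, level with it; the furniture and walls round the work are solid. World frame = base frame: x ahead of the robot, y to its left, z up, the work surface at z = 0. Lengths are in m, angles in rad, forces in N, time in s.
With the tool pointing down it reaches from about 0.35 to 0.975 m from the base axis. Payload 4.9 kg.
Tool frame: the origin (TCP) lies midway between the tips of the shut fingers; the grasp point (between the pads) lies ctrl.tcp_to_grasp behind it (ctrl.tcp_to_grasp is the distance from the TCP to the grasp point, in m); z points along the fingers, y is the direction in which the jaws open and shut (so a half turn about z gives the same grasp; the last joint's range is limited). The gripper opens to 85 mm and grips with 20 to 120 N. Pads are 22 mm wide; open, the fingers measure 114 mm over their backs; the gripper's body (76 mm by 85 mm) begins 54 mm behind the grasp point. The pads swing forward as they close: fully open they stand 13 mm farther back than shut.
Start: joints at [1.063, 0.053, 1.613, -0, 1.476, -0.119], TCP at [0.237, 0.578, 0.231] pointing down, gripper open.
Joint ranges: [-3.01, 3.01], [-1.01, 2.22], [0.06, 2.58], [-1.02, 4.17], [0.09, 2.62], [-3.14, 3.14]. Speed limits (rad/s): [2.57, 2.57, 3.14, 3.14, 3.14, 3.14].

INTERFACE

Orientations are given as a rotation vector (axis times angle).
In Python, from station import ctrl, get_image, calibration, finish_job, models gives the robot as it stands.
- The arm moves only by the shell command python3 -m creep 'ROWS' [FORCE]. ROWS is JSON, a list of rows, each a list of 7 numbers: the opening, from 0 (shut) to 1 (fully open), then the shift along the tool's x, y, z in m, then the turn, a rotation vector about the tool's x, y, z in degrees. A call has 1 to 20 rows; each row shifts and turns the commanded pose from where the row before left it, along the tool's axes as they then stand; what a row does not reach is not made up. A row lasts 1/10 s, in which the tool goes at most 50 mm and 8.59 degrees, less where a joint would pass 70% of its speed; a pose out of reach is approached as far as the arm can. A call with a gripper value outside its range is refused whole. The fingers move at their own pace and stop on an object; FORCE is the grip in N (left out, the last holds). Time passes only in rows, so rows that do not move let the fingers close. It gives the time, the measured TCP pose, the force and the opening at its end, in the units of the state.
- ctrl.get_obs(): the state, without advancing time (a new reading comes with each control period).
- get_image(name): name is "side" or "top" or "wrist"; returns the picture (420x560x3 uint8, red, green, blue); there is no depth.
- calibration(name): a dict with "mtx" (3x3 intrinsics, pixels), "R" (3x3) and "t" (3): a world point X has camera coordinates R X + t. Camera axes: x right, y down, z forward; pixel columns grow to the right and rows downward; lengths in m; the calibration is good to about 2 mm. The wrist camera is an equidistant fisheye: a pixel r from the principal point sees the ray r / f radians off the axis. A picture is of the moment at which its call begins: read the wrist's pose just before it. calibration takes no time and is no camera call; for the wrist camera it gives the pose at the moment of the call.
- finish_job(): hands the job in, once; it reports no verdict.
Trained networks look in the newest picture that a camera, given by its name, has taken for a name from the list of things; names that differ only in an ending like _2 or _b are one class to them, and where a whole thing is asked for, a point or a joint stands for the part that bears it (a point fixed in the world has none). Each returns a list of dicts, best first, with "conf" (0 to 1); they miss things now and then, are a little off and sometimes report something else, mostly with a low value. They report only what shows in the picture. A call takes as long as a camera call. They do not tell look-alikes from the thing itself.
- models.search_frame(camera, name): "extent" ([left, top, right, bottom] in pixels, round what is visible of it).
The state is a dict: "t": time; "q": joint angles; "dq": joint speeds; "effort": joint torques, N m; "tool_pos": TCP position; "tool_rot": TCP orientation; "contact_force": force on the tool from outside, world axes, zero at the start; "wrist_torque": the same for the moment, N m; "opening": finger opening in m.
Only numpy, scipy, OpenCV 4.12 (cv2) and the standard library are available. Lean on these libraries where they do the work, as an engineer would, in place of code of your own. Each camera call takes 0.05 s, during which the arm holds its last target. There are 200 camera calls.

TASK

Open the jug of brush cleaner: lift its sprung hold-down arm by the black knob, swing it round to the right past the stop pin and lower it behind the pin so that it stays parked there. Then push the red cap hard down along its slanted neck, turn it anticlockwise while it is down, take it off and set it down, without dropping it, the right way up in the middle of the blue saucer. Leave the other things on the table where they are.

Things in the scene. Friction and masses are not known exactly. Their poses are not given: they have to be found in the camera images.
- jug: White plastic jug strapped in a grey spill tray 215 x 165 x 22 mm, all fixed. Origin: centre of the tray's underside, 4 mm above the table, z up; at yaw 0 x points away from the robot, so neck and blank label face -x. Jug x -85 to 65, y -55 to 55, top z 166 mm; from x = 20 forward the shoulder slopes down at 25 degrees to z = 117 mm. Its handle reaches z = 201 mm.
- neck: Jug's fixed neck, 30 mm thick. Origin: centre of its mouth (x -48, y 0, z 181 mm in the jug's frame). Its z axis runs out along the neck, tilted 25 degrees from vertical towards the jug's front; its y axis is the jug's. 42 mm long, square to the shoulder, which falls away all round. Two side lugs catch the cap's lugs from above.
- cap: Loose red ribbed cap, 51 mm across, 32 mm high, about 0.07 kg, white turning arrows on its top. Origin: centre of its lower rim, z out through its top. Closed: 19 mm down from the mouth (neck z = -0.019), axes as the neck's. Pushed down at least 4 mm and held, it turns anticlockwise seen from above (+ about z); free to lift off after 45 degrees, 60 to 90 is good, over 130 jams. Unpressed or clockwise it is locked.
- liner (a joint): Sprung disc inside the cap that rests on the neck's mouth; m the cap is pushed down: 0 closed, -0.002 with the cap off. Pushing takes 8 N to start and 14 N at 0.004, where the cap comes free to turn; it bottoms at 0.007 with 19 N. 0.005 to 0.0065 is good while turning.
- saucer: Loose shallow blue ceramic saucer, 138 mm across, 10 mm high, about 0.25 kg. Origin: centre of its underside; its flat inner floor is 4 mm above that and about 95 mm across.
- knob (a point): Upright black knob (21 mm thick, 34 mm high) on the end of the hold-down arm, 140 mm from the post; this point is on its axis, 4 mm above mid-height. Closed it is 256 mm above the table, over the cap. The arm's flat bar, 16 mm wide, 8 mm thick, lies 25 mm below this point. The point moves with the arm.
- hold_arm (a joint): Swing of the hold-down arm about the post, rad: 0 closed over the cap (along the jug's -x), growing anticlockwise seen from above, to the jug's -y side, up to 1.75. A torsion spring drives it back to 0 (0.09 N m at 0, 0.27 N m at 1.35). With the arm down the stop pin blocks the bar at about 0.95; parked, the bar is down and leans on the pin's far side at about 1.35.
- hold_lift (a joint): Height of the hold-down arm on its post, m: 0 down, up to 0.035. It sinks by its own weight (0.22 kg). The bar clears the stop pin when lifted more than 0.016.
- post_top (a point): Top of the upright steel post, 12 mm thick, its top 277 mm above the table, behind the jug (x = 88, y = 0 mm in the jug's frame): the axis about which the hold-down arm swings and along which it lifts.
- pin_top (a point): Top of the upright stop pin, 9 mm thick, 62 mm from the post's axis on a flat tongue, at swing angle 1.15 rad; 239 mm above the table, 16 mm above the underside of the arm's bar when that is down.
- apple: Bystander: pale yellow apple used as a drawing model, 61 mm across, 71 mm high. Origin: centre of its underside.
- tape: Bystander: roll of brown tape, 95 mm across, 48 mm high, lying flat. Origin: centre of its underside.
- pin_cup: Bystander: clear tub of pins, 55 mm across, 30 mm high. Origin: centre of its underside.
There are look-alikes about, which are no part of the job. There is more than one size of the cap; the job needs the largest.

How it is judged:
On the way, in this order (a step that is already met when the one before it is completed fails the run):
1. the hold-down arm is parked: swung past the stop pin and down behind it (value of joint hold_arm above 1.2 rad and value of joint hold_lift below 0.006 m), for 0.3 s.
2. the cap is turned on the neck while it is pushed down (z of cap in the frame of neck below -0.022 m and angle between the x axis of cap and the x axis of neck, either way round above 0.3 rad and distance between cap and neck below 0.035 m), for 0.05 s.
3. the cap is lifted off the neck (distance between cap and neck above 0.05 m), for 0.1 s.
At the end, for the whole second after the job is handed in: Arm parked behind the stop pin (swing over 1.2 rad, lift under 6 mm); cap upright (within 7 degrees) on the saucer's floor (rim under 8 mm above its underside), centres within 20 mm; saucer flat on the table; both at rest (all of step 1 and horizontal distance between cap and saucer below 0.02 m and z of cap in the frame of saucer below 0.008 m and angle between cap's own z axis and vertical below 0.12 rad and height (world z) of cap above 0 m and height (world z) of saucer below 0.006 m and angle between saucer's own z axis and vertical below 0.1 rad and linear speed of each of cap, saucer below 0.02 m/s); the robot touches nothing.
It fails at once if the apple is moved more than 30 mm (distance of apple from where it was at the start of the episode above 0.03 m).
It fails at once if the roll of tape is moved more than 30 mm (distance of tape from where it was at the start of the episode above 0.03 m).
It fails at once if the tub of pins is moved more than 30 mm (distance of pin_cup from where it was at the start of the episode above 0.03 m).
It fails at once if the cap is dropped: it falls faster than 0.5 m/s, held by nothing, near the table (height (world z) of cap below 0.12 m and linear speed of cap above 0.5 m/s and contact force between the fingers and cap below 0.2 N).
It also fails if it takes over 61 s, if anything falls off the work surface, if the arm or the gripper's body presses on something with over 40 N, if the wrist force passes 120 N, or if a joint passes its speed limit or range.

## Working session

There is one attempt and no reset: what is moved stays moved. The work goes in short steps, Python scripts to look and compute and a shell command to move; the robot and the scene stay as the last step left them, time stands still between calls to the robot, and variables do not carry over. Pictures are saved under pics/ and viewed, about 8 in all and at most 12, crops included, and the job is handed in when it is done.

```bash
mkdir -p pics; ls
cat > h.py <<'E'
import numpy as np, cv2
from station import ctrl, get_image, calibration, finish_job, models
from scipy.spatial.transform import Rotation as Ro
def save(img,n): cv2.imwrite('pics/'+n,cv2.cvtColor(img,cv2.COLOR_RGB2BGR))
def proj(c,X):
    k=calibration(c);p=k['R']@np.array(X)+k['t'];p=k['mtx']@p;return p[:2]/p[2]
def ray(c,px):
    k=calibration(c);d=k['R'].T@np.linalg.inv(k['mtx'])@[px[0],px[1],1.];return -k['R'].T@k['t'],d
def atz(c,px,z):
    o,d=ray(c,px);return o+d*(z-o[2])/d[2]
E
python3 - <<'E'
from h import *
a=get_image('top');b=get_image('side')
save(a,'top.png');save(b,'side.png')
for c in ('top','side'):
    k=calibration(c);print(c,np.round(k['mtx'],1).tolist(),np.round(-k['R'].T@k['t'],3),np.round(k['R'],3).tolist())
    for n in ('jug','cap','saucer','knob','post_top','pin_top','apple','tape','pin_cup'):
        print(c,n,[(np.round(d['extent']).tolist(),round(d['conf'],2)) for d in models.search_frame(c,n)][:4])
s=ctrl.get_obs();print(s['t'],s['tool_pos'],s['tool_rot'],ctrl.tcp_to_grasp)
E
```

```text
pics
top [[417.0, 0.0, 278.8], [0.0, 417.0, 209.5], [0.0, 0.0, 1.0]] [ 0.357 -0.047  1.208] [[-0.119, -0.993, 0.001], [-0.973, 0.116, -0.202], [0.2, -0.025, -0.979]]
top jug [([236.0, 163.0, 313.0, 262.0], 0.73)]
top cap [([265.0, 218.0, 292.0, 234.0], 0.44)]
top saucer [([171.0, 180.0, 217.0, 220.0], 0.6)]
top knob [([260.0, 164.0, 287.0, 232.0], 0.82)]
top post_top [([237.0, 165.0, 310.0, 261.0], 0.77)]
top pin_top [([235.0, 162.0, 313.0, 263.0], 0.89), ([256.0, 163.0, 288.0, 229.0], 0.6)]
top apple [([180.0, 256.0, 205.0, 275.0], 0.65)]
top tape [([336.0, 193.0, 371.0, 230.0], 0.86)]
top pin_cup [([352.0, 248.0, 373.0, 272.0], 0.69)]
side [[499.9, 0.0, 283.9], [0.0, 499.9, 209.1], [0.0, 0.0, 1.0]] [0.325 0.745 0.783] [[-0.961, -0.276, 0.009], [-0.165, 0.548, -0.82], [0.222, -0.789, -0.572]]
side jug [([217.0, 175.0, 321.0, 309.0], 0.83)]
side cap [([282.0, 208.0, 308.0, 228.0], 0.95), ([304.0, 326.0, 321.0, 352.0], 0.84), ([332.0, 236.0, 346.0, 254.0], 0.7)]
side saucer [([155.0, 316.0, 229.0, 374.0], 0.73)]
side knob [([222.0, 181.0, 304.0, 213.0], 0.58)]
side post_top [([220.0, 174.0, 319.0, 309.0], 0.59)]
side pin_top [([220.0, 173.0, 322.0, 311.0], 0.7)]
side apple [([278.0, 349.0, 308.0, 387.0], 0.97)]
side tape [([282.0, 201.0, 318.0, 232.0], 0.68)]
side pin_cup [([343.0, 212.0, 363.0, 234.0], 0.72)]
1.0 [0.23689037 0.57835606 0.23130166] [-6.06748110e-01 -3.08243939e+00 -3.58410151e-05] 0.0187
```

Run:
```python
import cv2,numpy as np
a=cv2.imread('pics/top.png')[140:290,150:390];b=cv2.imread('pics/side.png')[160:400,140:380]
a=cv2.resize(a,None,fx=3.3,fy=3.3,interpolation=3);b=cv2.resize(b,(600,600),interpolation=3)
cv2.imwrite('pics/topc.png',a);cv2.imwrite('pics/sidec.png',b)
```

```text
(no output)
```

View pics/topc.png

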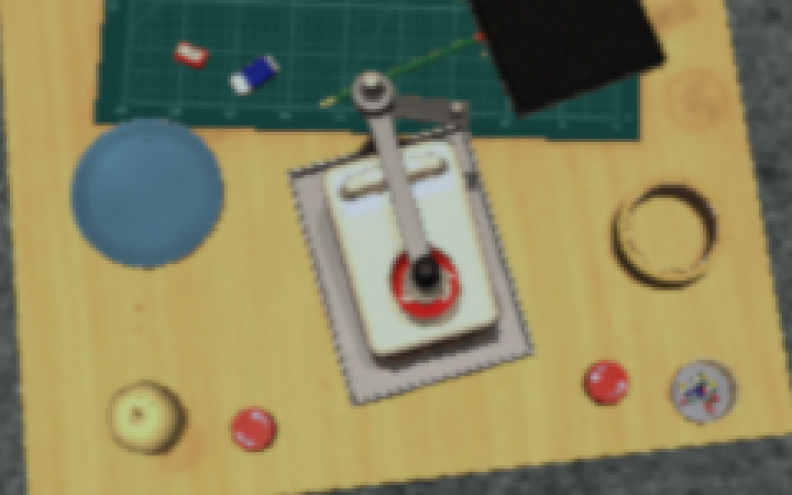

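View pics/sidec.png

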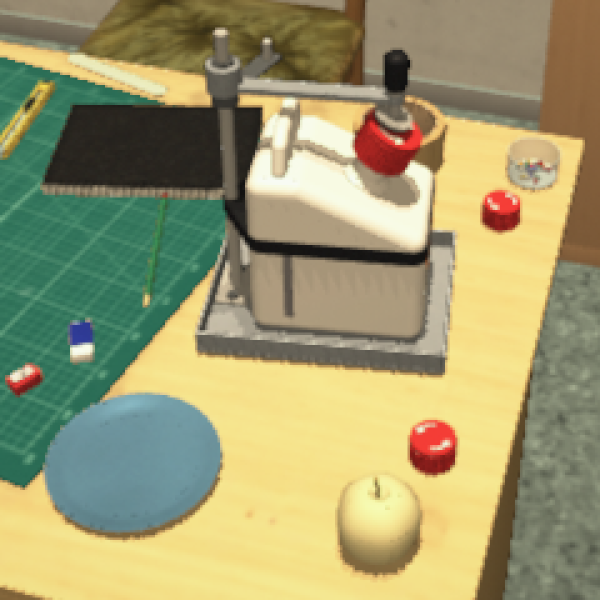

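```bash
cat > fit.py <<'E'
from h import *
from scipy.optimize import least_squares
def J(p,X): 
    c,s=np.cos(p[2]),np.sin(p[2]);return np.array([p[0]+c*X[0]-s*X[1],p[1]+s*X[0]+c*X[1],X[2]])
a=1.15
P={'post':(.088,0,.277),'knobtop':(.088-.14,0,.269),'pin':(.088-.062*np.cos(a),-.062*np.sin(a),.239)}
if __name__=='__main__':
    O=[('top','post',(262.7,165.8)),('top','knobtop',(278.8,221.2)),('top','pin',(288.8,172.4)),('side','post',(228.4,172.4)),('side','knobtop',(298.8,181)),('side','pin',(246.8,176.4))]
    f=lambda p:np.concatenate([proj(c,J(p,P[n]))-u for c,n,u in O])
    r=least_squares(f,[.5,0,0]);print(r.x,np.round(r.fun.reshape(-1,2),1).tolist())
    for n in P:print(n,J(r.x,P[n]))
    print('mouth',J(r.x,(-.048,0,.185)))
    print('saucer',atz('top',(194.5,198.5),.009), atz('side',(193,345),.006))
    print('apple',atz('top',(194,267),.04),'tape',atz('top',(352,211),.03))
    k=calibration('wrist');print(k['mtx'],k['R']@Ro.from_rotvec(ctrl.get_obs()['tool_rot']).as_matrix())
    print(Ro.from_rotvec(ctrl.get_obs()['tool_rot']).as_matrix().round(3))
E
python3 fit.py
```

```text
[ 0.57309216 -0.05872067  0.16324682] [[-0.8, -1.8], [-0.2, 0.1], [-1.0, -0.2], [0.7, -0.1], [0.8, -0.4], [0.6, -1.4]]
post [ 0.65992218 -0.04441867  0.277     ]
knobtop [ 0.52178351 -0.06717185  0.269     ]
pin [ 0.64413006 -0.10437373  0.239     ]
mouth [ 0.52573033 -0.06652176  0.185     ]
saucer [0.66475204 0.1655021  0.009     ] [0.66794122 0.1689385  0.006     ]
apple [0.4618127  0.17672776 0.04      ] tape [ 0.56858326 -0.28624502  0.03      ]
[[325.1922621    0.         281.40560641]
 [  0.         325.1922621  208.83983755]
 [  0.           0.           1.        ]] [[-5.52826571e-05  9.99999995e-01 -8.44095362e-05]
 [-9.61722449e-01 -7.62969305e-05 -2.74025410e-01]
 [-2.74025415e-01  6.60296931e-05  9.61722448e-01]]
[[-0.925  0.379 -0.   ]
 [ 0.379  0.925  0.   ]
 [ 0.     0.    -1.   ]]
```

```bash
cat > go.py <<'E'
# python3 go.py x y z yawx tilt [N]  : GRASP-point target (world), tool x yaw deg, tilt deg of tool z outward along x; prints constant rows
import sys; from h import *
def target(yaw,tilt):
    c,s=np.cos(np.radians(yaw)),np.sin(np.radians(yaw))
    R=np.array([[c,s,0],[s,-c,0],[0,0,-1]])
    return R@Ro.from_euler('y',tilt,degrees=True).as_matrix()
def rows(p,R,N,verbose=True):
    s=ctrl.get_obs();R0=Ro.from_rotvec(s['tool_rot']).as_matrix()
    P=p+R[:,2]*ctrl.tcp_to_grasp
    w=Ro.from_matrix(R0.T@R).as_rotvec();d=R0.T@(P-s['tool_pos'])
    N=int(N or np.ceil(max(np.linalg.norm(d)/.045,np.degrees(np.linalg.norm(w))/8.4,1)))
    r=Ro.from_rotvec(w/N).as_matrix();S=sum(np.linalg.matrix_power(r,k) for k in range(N))
    print('t',round(s['t'],2),'grasp',np.round(s['tool_pos']-R0[:,2]*ctrl.tcp_to_grasp,4),'F',np.round(s['contact_force'],1),'op',round(s['opening'],4),'q',np.round(s['q'],2))
    print('N',N,'row',np.round(np.linalg.solve(S,d),5).tolist(),np.round(np.degrees(w)/N,3).tolist())
if __name__=='__main__':
    a=list(map(float,sys.argv[1:])); rows(np.array(a[:3]),target(a[3],a[4]),a[5] if len(a)>5 else None)
E
python3 -m creep '[[1,0,0,-0.006,0,0,8.24],[1,0,0,-0.006,0,0,8.24],[1,0,0,-0.006,0,0,8.24],[1,0,0,-0.006,0,0,8.24],[1,0,0,-0.006,0,0,8.24],[1,0,0,-0.006,0,0,8.24],[1,0,0,-0.006,0,0,8.24],[1,0,0,-0.006,0,0,8.24],[1,0,0,-0.006,0,0,8.24],[1,0,0,-0.006,0,0,8.24],[1,0,0,-0.006,0,0,8.24],[1,0,0,-0.006,0,0,8.24],[1,0,0,-0.006,0,0,8.24],[1,0,0,-0.006,0,0,8.24],[1,0,0,-0.006,0,0,8.24],[1,0,0,-0.006,0,0,8.24],[1,0,0,-0.006,0,0,8.24],[1,0,0,-0.006,0,0,8.24]]' 40
python3 go.py .522 -.067 .34 9.4 0
```

```text
t: 2.8
tool_pos: [0.2369, 0.5783, 0.3395]
tool_rot: [3.132, 0.248, -0.0]
contact_force: [-0.1, -0.8, 0.0]
opening: 0.0857
t 2.8 grasp [0.2369 0.5783 0.3582] F [-0.1 -0.8  0. ] op 0.0857 q [1.06 0.01 1.48 0.   1.65 2.48]
N 16 row [0.01113, 0.04267, 0.00114] [0.0, 0.0, -0.021]
```

```bash
python3 -m creep '[[1,0.0111,0.0427,0.001,0,0,0],[1,0.0111,0.0427,0.001,0,0,0],[1,0.0111,0.0427,0.001,0,0,0],[1,0.0111,0.0427,0.001,0,0,0],[1,0.0111,0.0427,0.001,0,0,0],[1,0.0111,0.0427,0.001,0,0,0],[1,0.0111,0.0427,0.001,0,0,0],[1,0.0111,0.0427,0.001,0,0,0],[1,0.0111,0.0427,0.001,0,0,0],[1,0.0111,0.0427,0.001,0,0,0],[1,0.0111,0.0427,0.001,0,0,0],[1,0.0111,0.0427,0.001,0,0,0],[1,0.0111,0.0427,0.001,0,0,0],[1,0.0111,0.0427,0.001,0,0,0],[1,0.0111,0.0427,0.001,0,0,0],[1,0.0111,0.0427,0.001,0,0,0],[1,0,0,0,0,0,0]]'
python3 go.py .522 -.067 .34 9.4 0
python3 - <<'E'
from h import *
k=calibration('wrist');s=get_image('wrist')
def fp(X):
    p=k['R']@np.array(X)+k['t'];th=np.arctan2(np.hypot(p[0],p[1]),p[2]);u=p[:2]/np.hypot(p[0],p[1])*th*325.19;return u+[k['mtx'][0,2],k['mtx'][1,2]]
u=fp([.5218,-.0672,.269]);v=fp([.6599,-.0444,.277]);print(u,v)
for q in(u,v):cv2.circle(s,tuple(int(round(c)) for c in q),5,(0,255,0),1)
save(s,'w1.png')
E
```

```text
t: 4.5
tool_pos: [0.5246, -0.0708, 0.3224]
tool_rot: [3.131, 0.249, -0.002]
contact_force: [-0.1, 0.5, -0.9]
opening: 0.0853
t 4.5 grasp [ 0.5246 -0.0708  0.3411] F [-0.1  0.5 -0.9] op 0.0853 q [-0.27 -0.21  1.71 -0.    1.64  1.14]
N 1 row [-0.00196, -0.00414, 0.00111] [0.044, 0.081, -0.315]
[275.39091486 231.9447305 ] [273.48268536   4.91387458]
```

View pics/w1.png

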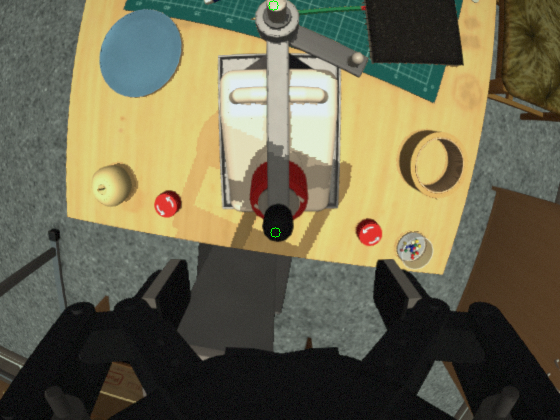

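```bash
python3 -m creep '[[1,-0.001,-0.002,0.02,0,0,0],[1,-0.001,-0.002,0.02,0,0,0],[1,0,0,0.02,0,0,0],[1,0,0,0.02,0,0,0],[1,0,0,0,0,0,0],[0,0,0,0,0,0,0],[0,0,0,0,0,0,0],[0,0,0,0,0,0,0],[0,0,0,0,0,0,0],[0,0,0,0,0,0,0],[0,0,0,0,0,0,0],[0,0,0,0,0,0,0]]' 40
python3 go.py .522 -.067 .259 9.4 0
```

```text
t: 5.75
tool_pos: [0.5221, -0.0662, 0.2453]
tool_rot: [3.124, 0.255, 0.004]
contact_force: [0.9, -8.7, 2.3]
opening: 0.0194
t 5.75 grasp [ 0.522  -0.0661  0.264 ] F [ 0.9 -8.7  2.3] op 0.0194 q [-0.26 -0.2   1.83 -0.01  1.51  1.14]
N 1 row [-0.00019, 0.00072, 0.005] [0.452, -0.115, -0.079]
```

```bash
python3 -m creep '[[0,0,0,-0.007,0,0,0],[0,0,0,-0.007,0,0,0],[0,0,0,-0.007,0,0,0],[0,0,0,-0.006,0,0,0],[0,0,0,0,0,0,0],[0,0,0,0,0,0,0]]'
python3 -m creep '[[0,0.0004,0.0101,0,0,0,-4.15],[0,0.0004,0.0101,0,0,0,-4.15],[0,0.0004,0.0101,0,0,0,-4.15],[0,0.0004,0.0101,0,0,0,-4.15],[0,0.0004,0.0101,0,0,0,-4.15],[0,0.0004,0.0101,0,0,0,-4.15],[0,0.0004,0.0101,0,0,0,-4.15],[0,0.0004,0.0101,0,0,0,-4.15],[0,0.0004,0.0101,0,0,0,-4.15],[0,0.0004,0.0101,0,0,0,-4.15]]'
python3 - <<'E'
from h import *
save(cv2.resize(get_image('side')[140:320,180:360],(540,540)),'s2.png')
s=ctrl.get_obs();p=s['tool_pos']-[.660,-.0444,0];print(np.hypot(p[0],p[1]),np.degrees(np.arctan2(p[1],p[0]))+360-189.35)
E
```

```text
t: 6.35
tool_pos: [0.522, -0.0661, 0.2711]
tool_rot: [3.124, 0.254, 0.004]
contact_force: [3.7, -9.0, -2.0]
opening: 0.0196
t: 7.35
tool_pos: [0.5688, -0.1521, 0.2692]
tool_rot: [2.835, 1.348, -0.014]
contact_force: [-7.4, -10.5, -2.1]
opening: 0.0194
0.14111747194221752 40.8607641892597
```

View pics/s2.png

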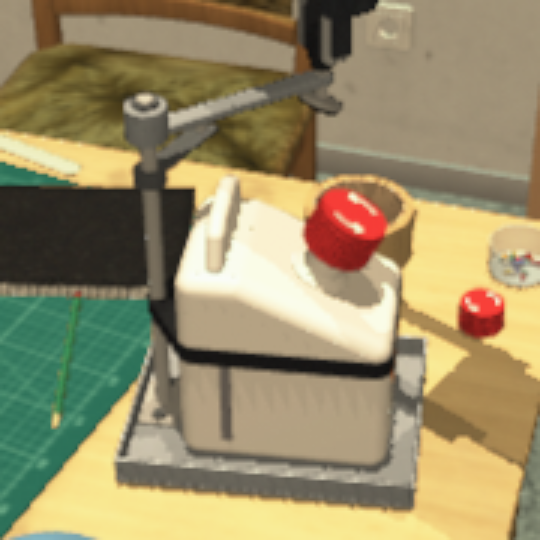

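The hold-down arm is lifted off the cap and held by the gripper (bar from the post at about (145,115) to the gripper at (330,80)). I'll keep swinging.

```bash
python3 -m creep '[[0,0.0004,0.0101,0,0,0,-4.15],[0,0.0004,0.0101,0,0,0,-4.15],[0,0.0004,0.0101,0,0,0,-4.15],[0,0.0004,0.0101,0,0,0,-4.15],[0,0.0004,0.0101,0,0,0,-4.15],[0,0.0004,0.0101,0,0,0,-4.15],[0,0.0004,0.0101,0,0,0,-4.15],[0,0.0004,0.0101,0,0,0,-4.15],[0,0.0004,0.0101,0,0,0,-4.15],[0,0.0004,0.0101,0,0,0,-4.15],[0,0.0002,0.005,0,0,0,-2],[0,0,0,0,0,0,0],[0,0,0,0,0,0,0]]'
python3 - <<'E'
from h import *
s=ctrl.get_obs();p=s['tool_pos']-[.660,-.0444,0];print(s['tool_pos'],s['q'],np.hypot(p[0],p[1]),np.degrees(np.arctan2(p[1],p[0]))+360-189.35)
E
```

```text
t: 8.7
tool_pos: [0.6696, -0.1869, 0.2705]
tool_rot: [2.134, 2.292, -0.017]
contact_force: [0.0, -21.0, -1.7]
opening: 0.0198
[ 0.66958679 -0.18693737  0.27048511] [-0.37374206  0.19360336  1.3948899  -0.01347571  1.54785567 -0.4448376 ] 0.14285940160544222 84.49780785137168
```

```bash
python3 -m creep '[[0,-0.0015,0,0,0,0,0],[0,0,0,0,0,0,0],[0,0,0,0.006,0,0,0],[0,0,0,0.006,0,0,0],[0,0,0,0.006,0,0,0],[0,0,0,0.006,0,0,0],[0,0,0,0,0,0,0],[0,0,0,0,0,0,0]]'
python3 - <<'E'
from h import *
save(cv2.resize(get_image('side')[140:260,180:340],(640,480)),'s3.png')
save(cv2.resize(get_image('top')[140:240,230:350],(600,500)),'t3.png')
E
```

```text
t: 9.5
tool_pos: [0.6695, -0.187, 0.2463]
tool_rot: [2.134, 2.295, -0.014]
contact_force: [-1.3, -17.4, -2.7]
opening: 0.0195
```

View pics/s3.png

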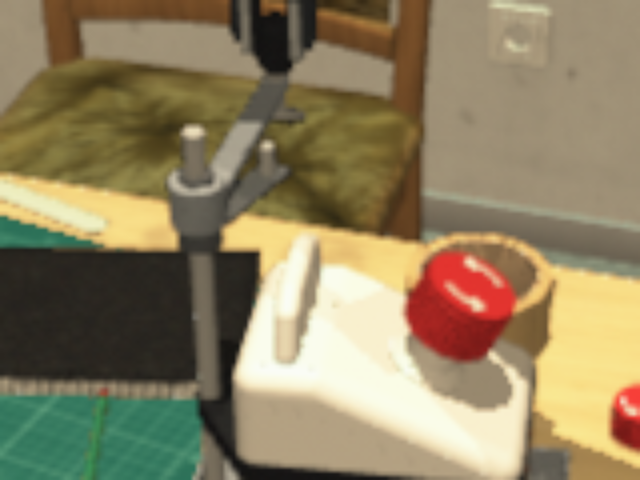

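The bar is down, beyond the pin (pin at (267,150), bar to its left). Release and rise.

```bash
python3 -m creep '[[0,0,0,0.001,0,0,0],[0.4,0,0,0,0,0,0],[0.7,0,0,0,0,0,0],[1,0,0,0,0,0,0],[1,0,0,0,0,0,0],[1,0,0,0,0,0,0],[1,0,0,0,0,0,0],[1,0,0,-0.02,0,0,0],[1,0,0,-0.02,0,0,0],[1,0,0,-0.03,0,0,0],[1,0,0,-0.03,0,0,0],[1,0,0,-0.02,0,0,0],[1,0,0,0,0,0,0]]'
python3 - <<'E'
from h import *
from fit import J
a=cv2.resize(get_image('side')[140:260,180:340],(640,480));save(a,'s4.png')
import go
p=np.array([.57309,-.05872,.16325])
c=np.cos(np.radians(25));s=np.sin(np.radians(25))
n=J([0,0,p[2]],(-s,0,c));m=J(p,(-.048,0,.185));np.save('neck.npy',np.array([m,n]))
print('mouth',m,'axis',n)
# refine: cap top centre prediction
print('captop px',proj('side',m+.013*n),proj('top',m+.013*n),'cap base',proj('side',m-.019*n))
R=go.target(9.35,0);print('R z',go.target(9.35,-25)[:,2],go.target(9.35,25)[:,2])
E
python3 go.py .522 -.067 .36 9.4 0
```

```text
t: 10.9
tool_pos: [0.6714, -0.1805, 0.3705]
tool_rot: [2.129, 2.3, 0.005]
contact_force: [0.4, 0.0, 0.5]
opening: 0.085
mouth [ 0.52572819 -0.06652124  0.185     ] axis [-0.41699925 -0.06868639  0.90630779]
captop px [299.38217731 210.86737524] [278.71463851 227.02477972] cap base [292.51872002 221.80854447]
R z [-0.41700349 -0.06866066 -0.90630779] [ 0.41700349  0.06866066 -0.90630779]
t 10.95 grasp [ 0.6708 -0.1803  0.3863] F [ 0.  -0.1  0.7] op 0.0855 q [-0.37  0.17  1.26  0.    1.7  -0.45]
N 11 row [0.00099, -0.01864, 0.00234] [0.023, -0.008, 7.729]
```

View pics/s4.png

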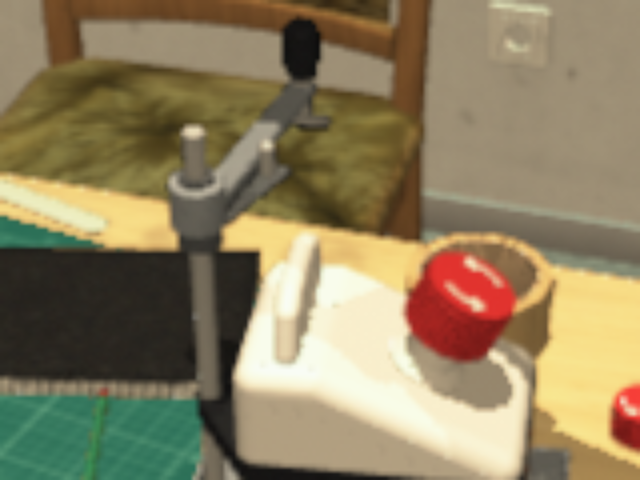

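The arm is parked, with the bar leaning on the pin at (267,150). The cap is untouched. Next I check the cap fit using the red mask.

```bash
cat > capfit.py <<'E'
from h import *
from scipy.optimize import least_squares
m,n=np.load('neck.npy')
y=np.array([-np.sin(.16325),np.cos(.16325),0]);x=np.cross(y,n)
t=np.linspace(0,2*np.pi,60)
def bb(c,o):
    P=[proj(c,m+o+h*n+.0255*(np.cos(a)*x+np.sin(a)*y)) for h in(-.019,.013) for a in t];P=np.array(P);return np.r_[P.min(0),P.max(0)]
obs={}
for c in('top','side'):
    im=get_image(c).astype(int);M=((im[...,0]>90)&(im[...,1]<.45*im[...,0])&(im[...,2]<.5*im[...,0])).astype(np.uint8)
    k=proj(c,m);N,l,st,ce=cv2.connectedComponentsWithStats(M)
    i=min(range(1,N),key=lambda i:np.hypot(*(ce[i]-k))-(st[i,4]>60)*30);b=st[i];obs[c]=np.array([b[0]-.5,b[1]-.5,b[0]+b[2]-.5,b[1]+b[3]-.5]);print(c,obs[c],bb(c,0).round(1))
r=least_squares(lambda o:np.concatenate([(bb(c,o)-obs[c]) for c in obs]),[0,0,0]);print('offset',r.x.round(4),r.fun.round(1))
E
python3 capfit.py; python3 go.py .4757 -.0748 .294 9.35 25 14
```

```text
top [229.5 153.5 343.5 417.5] [267.2 214.  289.  237. ]
side [281.5 202.5 308.5 229.5] [281.4 202.2 310.5 230.7]
t 11.05 grasp [ 0.6699 -0.1801  0.3823] F [-0.4  0.3 -0.6] op 0.0853 q [-0.37  0.17  1.27  0.    1.7  -0.45]
N 14 row [-0.00258, -0.01741, 0.00486] [-1.333, 1.445, 5.97]Traceback (most recent call last):
  File "capfit.py", line 13, in <module>
    r=least_squares(lambda o:np.concatenate([(bb(c,o)-obs[c]) for c in obs]),[0,0,0]);print('offset',r.x.round(4),r.fun.round(1))
    return func(*args, **kwargs)
    result = trf(vector_fun.fun, vector_fun.jac, x0, f0, J0, lb, ub, ftol, xtol,
                 gtol, max_nfev, x_scale, loss_function, tr_solver,
                 tr_options.copy(), verbose, callback=callback_wrapped)
    return trf_no_bounds(
        fun, jac, x0, f0, J0, ftol, xtol, gtol, max_nfev, x_scale,
        loss_function, tr_solver, tr_options, verbose, callback=callback)
    f_new = fun(x_new)
    self._update_fun()
    ~~~~~~~~~~~~~~~~^^
    self.f = self.fun_wrapped(xp_copy(self.x))
             ~~~~~~~~~~~~~~~~^^^^^^^^^^^^^^^^^
    return np.atleast_1d(self.fun(x))
                         ~~~~~~~~^^^
    return self.f(x, *self.args, **self.kwargs)
           ~~~~~~^^^^^^^^^^^^^^^^^^^^^^^^^^^^^^
  File "capfit.py", line 13, in <lambda>
    r=least_squares(lambda o:np.concatenate([(bb(c,o)-obs[c]) for c in obs]),[0,0,0]);print('offset',r.x.round(4),r.fun.round(1))
                                              ~~^^^^^
  File "capfit.py", line 7, in bb
    P=[proj(c,m+o+h*n+.0255*(np.cos(a)*x+np.sin(a)*y)) for h in(-.019,.013) for a in t];P=np.array(P);return np.r_[P.min(0),P.max(0)]
       ~~~~^^^^^^^^^^^^^^^^^^^^^^^^^^^^^^^^^^^^^^^^^^^
  File "h.py", line 6, in proj
    k=calibration(c);p=k['R']@np.array(X)+k['t'];p=k['mtx']@p;return p[:2]/p[2]
ValueError: time passes only in moves, steps and waits
```

```bash
python3 -m creep '[[1,-0.0026,-0.0174,0.0049,-1.33,1.45,5.97],[1,-0.0026,-0.0174,0.0049,-1.33,1.45,5.97],[1,-0.0026,-0.0174,0.0049,-1.33,1.45,5.97],[1,-0.0026,-0.0174,0.0049,-1.33,1.45,5.97],[1,-0.0026,-0.0174,0.0049,-1.33,1.45,5.97],[1,-0.0026,-0.0174,0.0049,-1.33,1.45,5.97],[1,-0.0026,-0.0174,0.0049,-1.33,1.45,5.97],[1,-0.0026,-0.0174,0.0049,-1.33,1.45,5.97],[1,-0.0026,-0.0174,0.0049,-1.33,1.45,5.97],[1,-0.0026,-0.0174,0.0049,-1.33,1.45,5.97],[1,-0.0026,-0.0174,0.0049,-1.33,1.45,5.97],[1,-0.0026,-0.0174,0.0049,-1.33,1.45,5.97],[1,-0.0026,-0.0174,0.0049,-1.33,1.45,5.97],[1,-0.0026,-0.0174,0.0049,-1.33,1.45,5.97],[1,0,0,0,0,0,0],[1,0,0,0,0,0,0]]'
python3 - <<'E'
from h import *
m,n=np.load('neck.npy')
k=calibration('wrist');s=get_image('wrist')
y=np.array([-np.sin(.16325),np.cos(.16325),0]);x=np.cross(y,n)
def fp(X):
    p=k['R']@np.array(X)+k['t'];h=np.hypot(p[0],p[1]);return p[:2]/h*np.arctan2(h,p[2])*325.19+k['mtx'][:2,2]
C=np.array([fp(m+.013*n+.0255*(np.cos(a)*x+np.sin(a)*y)) for a in np.linspace(0,6.283,60)])
s=np.ascontiguousarray(s);cv2.polylines(s,[np.round(C*8).astype(np.int32).reshape(-1,1,2)],True,(0,255,0),1,shift=3)
a,b=C.min(0),C.max(0);print(a,b,fp(m))
save(s,'w2.png')
E
python3 go.py .4757 -.0748 .294 9.35 25
```

```text
t: 12.65
tool_pos: [0.4835, -0.0736, 0.2762]
tool_rot: [-3.022, -0.25, -0.67]
contact_force: [0.0, -0.1, 0.8]
opening: 0.0854
[247.29251322 179.37740248] [315.83047505 245.10518008] [281.57293662 208.45327411]
t 12.7 grasp [ 0.4762 -0.0754  0.2939] F [-0.  -0.8  1. ] op 0.0852 q [-0.45 -0.61  2.12  0.26  1.28  0.93]
N 1 row [-0.00029, -0.00068, -0.00022] [-0.033, -0.043, 0.065]
```

View pics/w2.png

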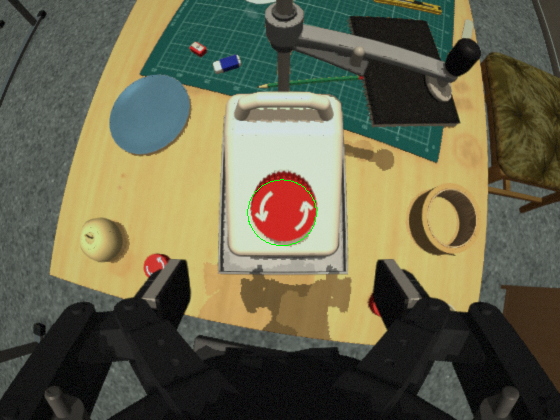

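The circle fits the cap top at (282,211) to about 1–2 px, so shift roughly 1 mm in tool +x. The loose small caps at (157,265) and (376,303) are the look-alikes; this one is the largest and sits on the neck.

```bash
python3 -m creep '[[1,0.001,-0.0005,0.02,0,0,0],[1,0,0,0.025,0,0,0],[1,0,0,0.025,0,0,0],[1,0,0,0.025,0,0,0],[1,0,0,0.018,0,0,0],[1,0,0,0.01,0,0,0],[1,0,0,0,0,0,0],[0.4,0,0,0,0,0,0],[0.2,0,0,0,0,0,0],[0,0,0,0,0,0,0],[0,0,0,0,0,0,0],[0,0,0,0,0,0,0],[0,0,0,0,0,0,0],[0,0,0,0,0,0,0],[0,0,0,0,0,0,0]]' 100
python3 - <<'E'
from h import *
m,n=np.load('neck.npy');s=ctrl.get_obs();R=Ro.from_rotvec(s['tool_rot']).as_matrix()
g=s['tool_pos']-R[:,2]*ctrl.tcp_to_grasp
print('neck z',(g-m)@n,'lat tool',R.T@(g-m),'F tool',R.T@s['contact_force'],s['opening'],s['q'])
E
```

```text
t: 14.2
tool_pos: [0.5369, -0.0657, 0.169]
tool_rot: [-3.024, -0.248, -0.677]
contact_force: [-6.4, -2.0, 5.4]
opening: 0.0492
neck z -0.0005159134097399761 lat tool [0.00323198 0.00092835 0.00053062] F tool [-3.71189972  0.96740545 -7.68142753] 0.04917680905570154 [-0.37297047 -0.38135283  2.14691865  0.25819556  1.00548508  0.93622734]
```

```bash
cat > st.py <<'E'
from h import *
m,n=np.load('neck.npy');s=ctrl.get_obs();R=Ro.from_rotvec(s['tool_rot']).as_matrix()
g=s['tool_pos']-R[:,2]*ctrl.tcp_to_grasp
print('neck z',round((g-m)@n,4),'lat tool',(R.T@(g-m)).round(4),'F tool',(R.T@s['contact_force']).round(1),'M',(R.T@s['wrist_torque']).round(2),s['opening'],s['q'].round(2))
E
python3 -m creep '[[0,0,0,0.002,0,0,0],[0,0,0,0.002,0,0,0],[0,0,0,0.002,0,0,0],[0,0,0,0,0,0,0],[0,0,0,0,0,0,0]]'; python3 st.py
```

```text
t: 14.7
tool_pos: [0.5391, -0.0653, 0.1643]
tool_rot: [-3.024, -0.249, -0.675]
contact_force: [-11.4, -1.9, 10.8]
opening: 0.0493
neck z -0.0058 lat tool [0.0033 0.0009 0.0058] F tool [ -5.9  -0.  -14.7] M [-0.08 -1.18  0.02] 0.049311896651244205 [-0.37 -0.37  2.15  0.26  0.99  0.94]
```

```bash
python3 -m creep '[[0,0,0,0.001,0,0,0],[0,0,0,0,0,0,0],[0,0,0,0,0,0,-3],[0,0,0,0,0,0,-4],[0,0,0,0,0,0,-4],[0,0,0,0,0,0,-4]]'; python3 st.py
```

```text
t: 15.3
tool_pos: [0.5402, -0.065, 0.1643]
tool_rot: [2.972, 0.647, 0.681]
contact_force: [-11.1, -0.4, 11.4]
opening: 0.0492
neck z -0.0062 lat tool [0.0039 0.0019 0.0062] F tool [ -4.5  -2.6 -15. ] M [ 0.43 -0.93  0.16] 0.049224228547813546 [-0.37 -0.37  2.15  0.26  0.99  0.67]
```

```bash
python3 -m creep '[[0,0,0,0.0006,0,0,-4],[0,0,0,0,0,0,-4],[0,0,0,0,0,0,-4],[0,0,0,0,0,0,-4],[0,0,0,0,0,0,-4],[0,0,0,0,0,0,-4],[0,0,0,0,0,0,-4],[0,0,0,0,0,0,-4],[0,0,0,0,0,0,-4],[0,0,0,0,0,0,-4],[0,0,0,0,0,0,-4],[0,0,0,0,0,0,-4],[0,0,0,0,0,0,-4],[0,0,0,0,0,0,-4],[0,0,0,0,0,0,-3],[0,0,0,0,0,0,0],[0,0,0,0,0,0,0]]'; python3 st.py
python3 - <<'E'
from h import *
save(cv2.resize(get_image('side')[140:280,210:350],(560,560)),'s5.png')
s=get_image('wrist');save(s,'w5.png')
E
```

```text
t: 17.0
tool_pos: [0.5399, -0.0645, 0.1632]
tool_rot: [2.132, 1.901, 0.539]
contact_force: [-12.2, 0.4, 14.1]
opening: 0.0494
neck z -0.0071 lat tool [0.0007 0.0036 0.0071] F tool [  1.   -5.3 -17.8] M [ 1.2   0.05 -0.05] 0.0494339977097359 [-0.37 -0.37  2.15  0.26  0.99 -0.36]
```

View pics/w5.png

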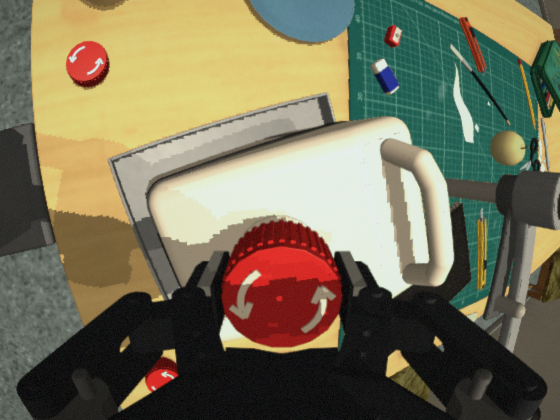

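The arrows sit at left and right in the wrist view, as before the turn, so the cap turned with the tool (about 74°). Lift off along the neck.

```bash
python3 -m creep '[[0,0,0,-0.004,0,0,0],[0,0,0,-0.004,0,0,0],[0,0,0,-0.005,0,0,0],[0,0,0,-0.005,0,0,0],[0,0,0,-0.01,0,0,0],[0,0,0,-0.01,0,0,0],[0,0,0,-0.015,0,0,0],[0,0,0,-0.02,0,0,0],[0,0,0,-0.02,0,0,0],[0,0,0,-0.02,0,0,0],[0,0,0,0,0,0,0]]'; python3 st.py
python3 - <<'E'
from h import *
save(cv2.resize(get_image('side')[100:280,200:380],(540,540)),'s6.png')
a=get_image('top');print([(np.round(d['extent'],1).tolist(),round(d['conf'],2)) for d in models.search_frame('top','saucer')])
im=cv2.cvtColor(a,cv2.COLOR_RGB2HSV);M=((im[...,0]>95)&(im[...,0]<115)&(im[...,1]>80)).astype(np.uint8);N,l,st,ce=cv2.connectedComponentsWithStats(M)
i=1+st[1:,4].argmax();print(st[i],ce[i]);c=st[i][:2]+st[i][2:4]/2-.5;print(atz('top',c,.009),atz('top',ce[i],.007))
for z in(.17,):print()
E
```

```text
t: 18.2
tool_pos: [0.493, -0.0729, 0.2666]
tool_rot: [2.13, 1.896, 0.541]
contact_force: [1.4, -0.1, -0.1]
opening: 0.0491
neck z 0.1067 lat tool [ 1.000e-04  5.100e-03 -1.067e-01] F tool [0.  1.3 0.7] M [ 0.29 -0.08 -0.03] 0.04909382621397597 [-0.43 -0.58  2.12  0.25  1.24 -0.36]
[([169.5, 177.4, 215.8, 219.7], 0.83), ([235.6, 160.7, 324.1, 261.0], 0.45)]
[ 173  176   44   44 1518] [194.12187088 197.69828722]
[0.66777758 0.16526441 0.009     ] [0.66782709 0.16677572 0.007     ]
```

View pics/s6.png

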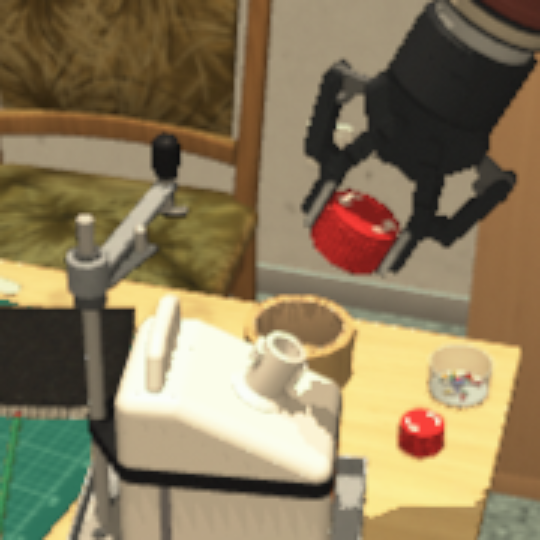

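The cap is out, square in the fingers, and the bare neck shows at (283,350). Move upright toward the saucer.

```bash
python3 go.py .47 .10 .27 83.5 0 8
```

```text
t 18.35 grasp [ 0.4842 -0.0733  0.2784] F [ 0.2 -0.4 -0.6] op 0.0495 q [-0.43 -0.58  2.12  0.25  1.24 -0.36]
N 8 row [0.02095, -0.00551, 0.00145] [3.012, -0.863, -0.02]
```

```bash
python3 -m creep '[[0,0.021,-0.0055,0.0015,3.01,-0.86,0],[0,0.021,-0.0055,0.0015,3.01,-0.86,0],[0,0.021,-0.0055,0.0015,3.01,-0.86,0],[0,0.021,-0.0055,0.0015,3.01,-0.86,0],[0,0.021,-0.0055,0.0015,3.01,-0.86,0],[0,0.021,-0.0055,0.0015,3.01,-0.86,0],[0,0.021,-0.0055,0.0015,3.01,-0.86,0],[0,0.021,-0.0055,0.0015,3.01,-0.86,0],[0,0,0,0,0,0,0]]'; python3 go.py .667 .166 .12 83.5 0 10
```

```text
t: 19.25
tool_pos: [0.4704, 0.1024, 0.2495]
tool_rot: [-2.34, -2.091, 0.003]
contact_force: [0.8, -0.7, -1.1]
opening: 0.0494
t 19.25 grasp [0.4705 0.1024 0.2682] F [ 0.8 -0.7 -1.1] op 0.0494 q [ 0.06 -0.31  1.91  0.    1.54  0.17]
N 10 row [0.00852, 0.01884, 0.01479] [-0.019, -0.004, 0.006]
```

```bash
python3 -m creep '[[0,0.0085,0.0188,0.0148,0,0,0],[0,0.0085,0.0188,0.0148,0,0,0],[0,0.0085,0.0188,0.0148,0,0,0],[0,0.0085,0.0188,0.0148,0,0,0],[0,0.0085,0.0188,0.0148,0,0,0],[0,0.0085,0.0188,0.0148,0,0,0],[0,0.0085,0.0188,0.0148,0,0,0],[0,0.0085,0.0188,0.0148,0,0,0],[0,0.0085,0.0188,0.0148,0,0,0],[0,0.0085,0.0188,0.0148,0,0,0],[0,0,0,0,0,0,0]]'; python3 go.py .667 .166 .03 83.5 0
python3 - <<'E'
from h import *
save(cv2.resize(get_image('side')[220:400,130:310],(540,540)),'s7.png')
save(cv2.resize(get_image('top')[150:240,150:240],(540,540)),'t7.png')
E
```

```text
t: 20.35
tool_pos: [0.6668, 0.1624, 0.0995]
tool_rot: [-2.345, -2.087, 0.005]
contact_force: [-1.4, 0.7, -1.4]
opening: 0.0492
t 20.35 grasp [0.6668 0.1624 0.1182] F [-1.4  0.7 -1.4] op 0.0492 q [0.13 0.3  1.56 0.   1.28 0.25]
N 2 row [0.00184, 5e-05, 0.0441] [-0.119, 0.02, -0.078]
```

View pics/s7.png

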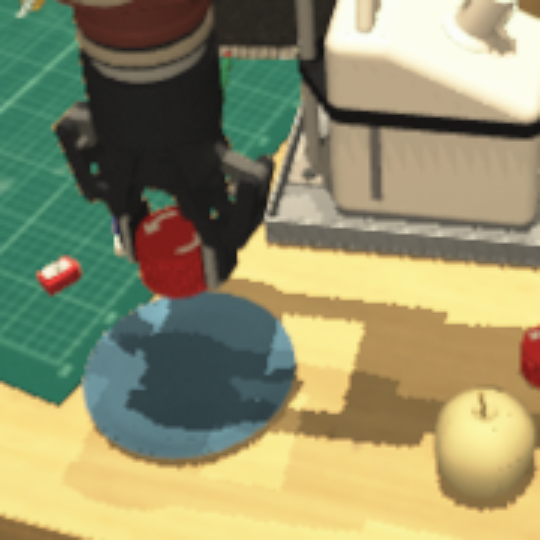

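```bash
python3 -m creep '[[0,0.002,0,0.02,0,0,0],[0,0.001,0,0.025,0,0,0],[0,0,0,0.02,0,0,0],[0,0,0,0.012,0,0,0],[0,0,0,0.007,0,0,0],[0,0,0,0.003,0,0,0],[0,0,0,0,0,0,0]]'; python3 go.py .667 .166 .022 83.5 0
python3 -m creep '[[0,0,0,0.002,0,0,0],[0,0,0,0,0,0,0]]'
```

```text
t: 21.15
tool_pos: [0.6682, 0.1661, 0.0177]
tool_rot: [2.346, 2.088, 0.003]
contact_force: [-0.4, 0.1, -0.9]
opening: 0.049
t 21.15 grasp [0.6682 0.166  0.0364] F [-0.4  0.1 -0.9] op 0.049 q [0.14 0.4  1.59 0.   1.15 0.25]
N 1 row [-0.00021, -0.00126, 0.01445] [0.116, -0.051, -0.147]
t: 21.35
tool_pos: [0.6685, 0.1661, 0.0159]
tool_rot: [2.346, 2.088, 0.004]
contact_force: [-1.1, -0.9, -1.7]
opening: 0.0493
```

```bash
python3 -m creep '[[0,0,0,0.003,0,0,0],[0,0,0,0.003,0,0,0],[0,0,0,0,0,0,0]]';python3 -m creep '[[0,0,0,0.002,0,0,0],[0,0,0,0,0,0,0]]'; python3 -m creep '[[0,0,0,0.0015,0,0,0],[0,0,0,0,0,0,0]]'
```

```text
t: 21.65
tool_pos: [0.6675, 0.1661, 0.0084]
tool_rot: [-2.346, -2.089, -0.001]
contact_force: [-0.4, 0.0, -1.1]
opening: 0.0495
t: 21.85
tool_pos: [0.6677, 0.166, 0.0067]
tool_rot: [2.347, 2.089, 0.001]
contact_force: [0.2, -0.1, -0.5]
opening: 0.0494
t: 22.05
tool_pos: [0.668, 0.1661, 0.0056]
tool_rot: [2.346, 2.089, 0.002]
contact_force: [0.1, -0.2, -0.7]
opening: 0.0495
```

```bash
for i in 1 2 3; do python3 -m creep '[[0,0,0,0.001,0,0,0],[0,0,0,0,0,0,0]]' | grep -E "pos|force"; done
```

```text
tool_pos: [0.6682, 0.1661, 0.0054]
contact_force: [-2.0, -0.9, 3.1]
tool_pos: [0.6683, 0.1662, 0.0054]
contact_force: [-4.2, -0.6, 9.3]
tool_pos: [0.6685, 0.1662, 0.0053]
contact_force: [-6.9, -1.3, 12.4]
```

```bash
python3 -m creep '[[0,0,0,-0.0012,0,0,0],[0,0,0,0,0,0,0],[0.63,0,0,0,0,0,0],[0.68,0,0,0,0,0,0],[0.75,0,0,0,0,0,0],[0.77,0,0,0,0,0,0],[0.77,0,0,0,0,0,0],[0.77,0,0,0,0,0,0]]' 20
python3 -m creep '[[0.77,0,0,-0.005,0,0,0],[0.77,0,0,-0.01,0,0,0],[0.77,0,0,-0.02,0,0,0],[0.77,0,0,-0.03,0,0,0],[0.77,0,0,-0.04,0,0,0],[0.77,0,0,-0.04,0,0,0],[0.77,0,0,-0.04,0,0,0],[0.77,0,0,0,0,0,0]]'
python3 - <<'E'
from h import *
a=cv2.resize(get_image('side')[160:400,140:380],(480,480));w=get_image('wrist');save(np.hstack([a[:,:480],cv2.resize(w,(320,480))[:, :]]),'s8.png')
E
```

```text
t: 23.45
tool_pos: [0.6679, 0.1661, 0.0036]
tool_rot: [2.346, 2.089, 0.002]
contact_force: [-0.8, -0.7, -0.0]
opening: 0.0657
t: 24.25
tool_pos: [0.6719, 0.1667, 0.1993]
tool_rot: [2.34, 2.083, 0.022]
contact_force: [0.4, 0.4, 1.0]
opening: 0.0655
```

View pics/s8.png

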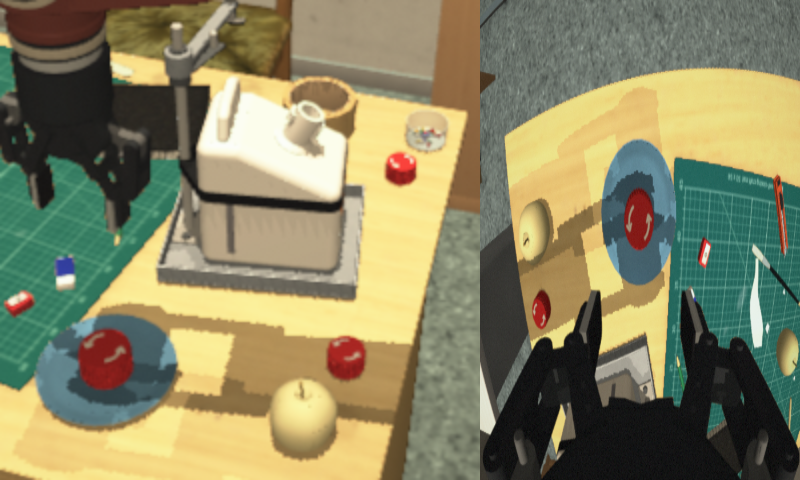

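Run:
```python
from h import *
im=get_image('side');h=cv2.cvtColor(im,cv2.COLOR_RGB2HSV)
def big(M,b):
    M=M.astype(np.uint8);Z=np.zeros_like(M);Z[b[1]:b[3],b[0]:b[2]]=M[b[1]:b[3],b[0]:b[2]]
    N,l,st,ce=cv2.connectedComponentsWithStats(Z);i=1+st[1:,4].argmax();return st[i][:4]
r=big((h[...,1]>150)&((h[...,0]<10)|(h[...,0]>170)),(150,300,235,380))
b=big((h[...,0]>95)&(h[...,0]<115)&(h[...,1]>60),(150,300,235,380))
print(r,b,'cap',atz('side',r[:2]+r[2:]/2-.5,.02),'saucer',atz('side',b[:2]+b[2:]/2-.5,.008))
print(ctrl.get_obs()['dq'].round(3),ctrl.get_obs()['contact_force'].round(1)); finish_job()
```

```text
[179 325  27  30] [159 349  51  16] cap [0.6692389  0.16754238 0.02      ] saucer [0.67191304 0.20051504 0.008     ]
[-0.002  0.029  0.037 -0.     0.    -0.001] [ 0.1 -0.6 -0.6]
the job is handed in; nothing more can be done
```

The job is handed in and reports no verdict. By my last views the cap stands upright in the middle of the saucer with the hold-down arm parked.

- **Hold-down arm:** I lifted it by the knob, swung it to about 1.47 rad and lowered it behind the pin. The picture after release showed it down and leaning on the pin. In the last view it was cut off at the picture's edge, but nothing had touched it since.
- **Cap:** I pressed it down with about 15–18 N along the neck and turned it about 74° anticlockwise. It lifted off cleanly and went onto the saucer at about 24 s of the 61 s allowed.
- **Last checks:** The final side and wrist picture shows the cap upright in the saucer and the apple, tape and tub of pins where they were. The gripper is about 0.2 m above the table, touching nothing.
- **One check that failed:** The numeric check put the cap at (0.669, 0.168). Its saucer figure, (0.672, 0.201), is wrong, because the colour mask caught only part of the saucer, which lay in shadow behind the cap. The earlier measurements before placing put the saucer at about (0.667, 0.166). That makes the centres about 3 mm apart, as long as the saucer did not move, and the picture agrees. I did not repeat the check after placing.

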